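# Close the dryer's filler cap and hold its front flap up for the hinge pin

### The arm

A 6-joint arm with a two-finger parallel gripper is mounted at the origin on the work surface. World frame = base frame: x ahead of the robot, y to its left, z up, the work surface at z = 0. Lengths are in m, angles in rad, forces in N, time in s.
With the tool pointing down it reaches from about 0.35 to 0.85 m from the base axis. Payload 8.1 kg.
Tool frame: the origin (TCP) lies midway between the tips of the shut fingers; the grasp point (between the pads) lies 19 mm behind it (robot.grip_point_offset is the distance from the TCP to the grasp point, in m); z points along the fingers, y is the line along which they close (so a half turn about z gives the same grasp; the last joint's range is limited). The gripper opens to 93 mm and grips with 3 to 60 N. Pads are 15 mm wide; open, the fingers measure 128 mm over their backs; the gripper's body (75 mm by 188 mm) begins 65 mm behind the grasp point.
Start: joints at [1.067, 0.13, 1.488, -0, 1.523, -0.085], TCP at [0.244, 0.548, 0.219] pointing down, gripper open.
Joint ranges: [-2.96, 2.96], [-0.89, 2.26], [0.02, 2.5], [-1.34, 4.48], [0, 2.73], [-2.66, 2.66]. Speed limits (rad/s): [2.39, 2.39, 2.79, 3.14, 3.14, 3.14].

### API

Orientations are given as a rotation vector (axis times angle).
In Python, from plant import robot, read_camera, job gives the robot as it stands.
- The arm moves only by the shell command python3 -m inch 'ROWS' [FORCE]. ROWS is JSON, one flat list of numbers, 5 for each row, row after row: the shift along the world's x, y, z in mm, then the turn about the world's z in degrees, then the opening in per cent of the stroke, from 0 (shut) to 100 (fully open). In form: [dx, dy, dz, yaw, hand, dx, dy, dz, yaw, hand, ...]. A call has 1 to 10 rows; each row is the pose to reach, as a shift and turn from the pose commanded when the call began; what a row does not reach only later rows make up. A row lasts 1/12 s, in which the tool goes at most 41.7 mm and 7.16 degrees, less where a joint would pass 70% of its speed; a pose out of reach is approached as far as the arm can. A call with a gripper value outside its range is refused whole. The fingers move at their own pace and stop on an object; FORCE is the grip in N (left out, the last holds). Time passes only in rows, so rows that repeat a pose let the fingers close. It gives the time, the measured TCP pose, the force, the opening and the grip force at its end, in the units of the state.
- robot.read_state(): the state, without advancing time (a new reading comes with each control period).
- read_camera(name): name is "scene" or "side" or "wrist"; returns a dict with "image" (400x640x3 uint8, blue, green, red), "K" (3x3 intrinsics, pixels), "D" ([k1, k2, p1, p2, k3] as OpenCV has them; the pictures are not rectified), "extrinsics" (4x4, takes a point from world to camera coordinates); the wrist camera has in their place "mount" (4x4, takes a point from camera to tool coordinates, whose origin is the TCP and whose axes are the flange's). Camera axes: x right, y down, z forward; pixel columns grow to the right and rows downward; lengths in m; the calibration is good to about 2 mm. A picture is of the moment at which its call begins: read the wrist's pose just before it. There is no depth.
- job.close_job(): hands the job in; it is judged then, once.
The state is a dict: "t": time; "q": joint angles; "dq": joint speeds; "joint_torque": joint torques, N m; "tool_pos": TCP position; "orientation": TCP orientation; "force": force on the tool from outside, world axes, zero at the start; "wrist_torque": the same for the moment, N m; "opening": finger opening in m; "gripper_force": force on a finger pad.
Only numpy, scipy, OpenCV 4.12 (cv2) and the standard library are available. Lean on these libraries where they do the work, as an engineer would, in place of code of your own. Each camera call takes 0.05 s, during which the arm holds its last target. There are 200 camera calls.

### The job

The bench dryer is being put back together after cleaning. First screw the captive cap on its desiccant neck fully home (clockwise, until its bar lies parallel to the dryer's front edge); then pick up the loose front flap by its grip and bring its knuckle down between the two fixed knuckles on the dryer's front, so that all three holes line up for the hinge pin. Finish still holding the flap there: level, sticking straight out from the front, steady and carried by the gripper alone, not pressed hard against the dryer and not let go; leave the pin and everything else on the bench undisturbed.

Things in the scene. Friction and masses are not known exactly. Their poses are not given: they have to be found in the camera images.
- dryer: Bench dryer, fixed: grey case 220 (x) x 260 (y) x 125 mm high with a black vent cover 140 mm high at x = 10 to 110 mm. Origin: underside centre; its +x points to its back, so the front, with the dark loading mouth, faces its -x; z up. Two fixed steel hinge knuckles stand 15 mm before the front face, a white screw cap sits on a neck on its top.
- fixed_bore (a point): Middle of the gap between the two fixed knuckles, on their level hole axis, 108 mm above the bench; dryer x = -125, y = 0 mm. Axes as the dryer's; y is the hole axis. Each knuckle: 24 mm outer, 12 mm bore, 24 mm long, from y = 23.5 to 47.5 mm either side; the gap is 47 mm wide and open from above, front and below.
- cap (a joint): Turn of the captive cap, rad: grows clockwise seen from above up to a hard stop at 1.4 = screwed home; starts at 0 to 0.45. Turns without rising, stays where left (friction 0.06 N m). The bar on its top is parallel to the dryer's y at 1.4; at a smaller value v it is turned from there by 1.4 - v counterclockwise seen from above.
- cap_grip (a point): On the cap's upright axis at the height to grip its bar: 171 mm above the bench, 8 mm under the bar's top; dryer x = -45, y = 0 mm. Axes: the dryer's turned clockwise by the cap's value. Round white cap 48 mm across, top face 150 mm above the bench; on it the bar, 42 mm long, 12 mm thick, 29 mm high.
- flap: Loose front flap, 0.25 kg, lying flat: aluminium plate 75 (x) x 140 (y) mm with a down-turned rim, plate top 14.5 mm above its underside; a steel knuckle in the middle of its +x edge; a black upright grip fin on top. Origin: centre of the plate's underside; z up. In place at the dryer its axes point as the dryer's and the plate's edge is 2 mm before the fixed knuckles.
- flap_bore (a point): Centre of the flap knuckle's hole, at flap x = 51.5, y = 0, z = 12 mm. Axes as the flap's; y is the hole axis. Knuckle 24 mm outer, 12 mm bore, 40 mm long: in place it has 3.5 mm of play at each end and 3 mm before the dryer's face.
- flap_grip (a point): Middle of the grip fin: flap x = 0, y = 0, z = 37 mm, 15.5 mm under the fin's top. The fin is 50 mm long (x), 14 mm thick (y), and rises from the plate to 52.5 mm above the flap's underside; grip it across its thickness.
- mortar: white ceramic mortar with its pestle leaning in it, one piece, 96 mm across, 52 mm high (pestle end about 80 mm high); bystander; origin: underside centre
- mortar2: smaller white mortar with pestle, 88 mm across, 48 mm high (pestle end about 80 mm high); bystander; origin: underside centre
- jar: closed glass jar, 72 mm across, 95 mm high; bystander; origin: underside centre
- flask: closed clear plastic bottle with a paper label, 72 mm across, 170 mm high; bystander; origin: underside centre
- dish: shallow glass dish, 90 mm across, 12 mm high; bystander; origin: underside centre
- stopper: loose round plastic cap, 36 mm across, 14 mm high; bystander; origin: underside centre
- pin_stand: wooden block 50 x 50 x 22 mm in which the 6 mm steel hinge pin stands, 83 mm high in all; bystander, left where it is; origin: underside centre

How it is judged:
On the way, in this order (a step that is already met when the one before it is completed fails the run):
1. the captive cap is screwed home while the flap still lies on the bench (value of joint cap above 1.25 rad and height (world z) of flap below 0.02 m), for 0.2 s.
2. the flap is lifted in the gripper (height (world z) of flap above 0.04 m and contact force between the fingers and flap above 1 N), for 0.2 s.
At the end, for the whole second after the job is handed in: Cap home (over 1.25 rad); flap hole within 3.2 mm in height and fore-aft and 4.2 mm along the axis of the gap's middle, axes within 0.07 rad, flap level within 0.12 rad and out to the front, in the grip, at rest (0.02 m/s, 0.15 rad/s), touching the dryer with under 6 N (value of joint cap above 1.25 rad and x of flap_bore in the frame of fixed_bore between -0.0032 and 0.0032 m and z of flap_bore in the frame of fixed_bore between -0.0032 and 0.0032 m and y of flap_bore in the frame of fixed_bore between -0.0042 and 0.0042 m and angle between the y axis of flap_bore and the y axis of fixed_bore, either way round below 0.07 rad and angle between flap's own z axis and vertical below 0.12 rad and x of flap in the frame of fixed_bore below -0.04 m and contact force between the fingers and flap above 1 N and contact force between flap and dryer below 6 N and linear speed of flap below 0.02 m/s and angular speed of flap below 0.15 rad/s); the arm keeps its last pose, push and grip.
It fails at once if something else on the bench is shoved (over 25 mm) or tipped over (over 0.5 rad) (distance of any of mortar, mortar2, jar, flask, dish, stopper, pin_stand from where it was at the start of the episode above 0.025 m or angle between any of mortar, mortar2, jar, flask, dish, stopper, pin_stand's own z axis and vertical above 0.5 rad).
It also fails if it takes over 61 s, if anything falls off the work surface, if the arm or the gripper's body presses on something with over 40 N, if the wrist force passes 120 N, or if a joint passes its speed limit or range.

## Working session

There is one attempt and no reset: what is moved stays moved. The work goes in short steps, Python scripts to look and compute and a shell command to move; the robot and the scene stay as the last step left them, time stands still between calls to the robot, and variables do not carry over. Pictures are saved under pics/ and viewed, at most 10 in all, crops included, and the job is handed in when it is done.

```bash
ls; mkdir -p pics; cat > h.py <<'E'
import numpy as np, cv2
from plant import robot, read_camera, job
from scipy.spatial.transform import Rotation as R
def snap(name):
    s=robot.read_state(); c=read_camera(name)
    if 'mount' in c:
        T=np.eye(4);T[:3,:3]=R.from_rotvec(s['orientation']).as_matrix();T[:3,3]=s['tool_pos']
        E=np.linalg.inv(T@np.array(c['mount']))
    else: E=np.array(c['extrinsics'])
    return c['image'],np.array(c['K']),np.array(c['D'],float),E
def save(name,fn):
    im,K,D,E=snap(name); cv2.imwrite(f'pics/{fn}.png',im); np.savez(f'pics/{fn}.npz',K=K,D=D,E=E)
def load(fn):
    z=np.load(f'pics/{fn}.npz'); return z['K'],z['D'],z['E']
def ray(fn,uv):
    K,D,E=load(fn); p=cv2.undistortPoints(np.array([[uv]],float),K,D)[0,0]
    Ri=E[:3,:3].T; o=-Ri@E[:3,3]; d=Ri@np.array([p[0],p[1],1]); return o,d/np.linalg.norm(d)
def at_z(fn,uv,z):
    o,d=ray(fn,uv); return o+d*(z-o[2])/d[2]
def tri(obs):
    A=np.zeros((3,3));b=np.zeros(3);rs=[ray(*x) for x in obs]
    for o,d in rs:
        P=np.eye(3)-np.outer(d,d);A+=P;b+=P@o
    x=np.linalg.solve(A,b); return x,[np.linalg.norm((np.eye(3)-np.outer(d,d))@(x-o)) for o,d in rs]
def proj(fn,X):
    K,D,E=load(fn); return cv2.projectPoints(np.array(X,float).reshape(-1,3),cv2.Rodrigues(E[:3,:3])[0],E[:3,3],K,D)[0][:,0]
E
python3 - <<'E'
from h import *
for n in ['scene','side','wrist']:
    save(n,n+'0'); K,D,E=load(n+'0'); print(n,K[0,0],(-E[:3,:3].T@E[:3,3]).round(3),E[2,:3].round(2))
print(robot.read_state(),robot.grip_point_offset)
a=cv2.imread('pics/scene0.png');cv2.imwrite('pics/scene0b.png',cv2.resize(a,(800,500),interpolation=cv2.INTER_CUBIC))
a=cv2.imread('pics/side0.png');cv2.imwrite('pics/side0b.png',cv2.resize(a,(800,500),interpolation=cv2.INTER_CUBIC))
E
```

```text
pics
scene 492.4346249225158 [1.42  0.298 0.978] [-0.7  -0.24 -0.67]
side 458.76311755117393 [ 0.496 -0.747  1.026] [ 0.05  0.63 -0.77]
wrist 298.87831322272285 [0.173 0.579 0.383] [ 0.25 -0.11 -0.96]
{'t': 0.15, 'q': array([ 1.06661685e+00,  1.30979854e-01,  1.48903624e+00, -9.98645501e-06,
        1.52301022e+00, -8.53856784e-02]), 'dq': array([-8.67613692e-04, -8.76852845e-04, -4.19445017e-03, -7.35421015e-05,
        1.50555330e-04, -2.56097444e-05]), 'joint_torque': array([ 2.31216130e-03, -5.60480475e+01, -4.92333806e+01,  7.69497198e-02,
        3.05089820e-02, -9.10551967e-05]), 'tool_pos': array([0.24375438, 0.54776747, 0.2178292 ]), 'orientation': array([-6.52957407e-01, -3.07257049e+00,  2.15911462e-03]), 'force': array([-0.65768634, -0.16496427,  0.52285559]), 'wrist_torque': array([-0.04138277,  0.0158522 ,  0.00252011]), 'gripper_force': 0.0, 'opening': 0.0932152712130706} 0.0188
```

View pics/scene0b.png

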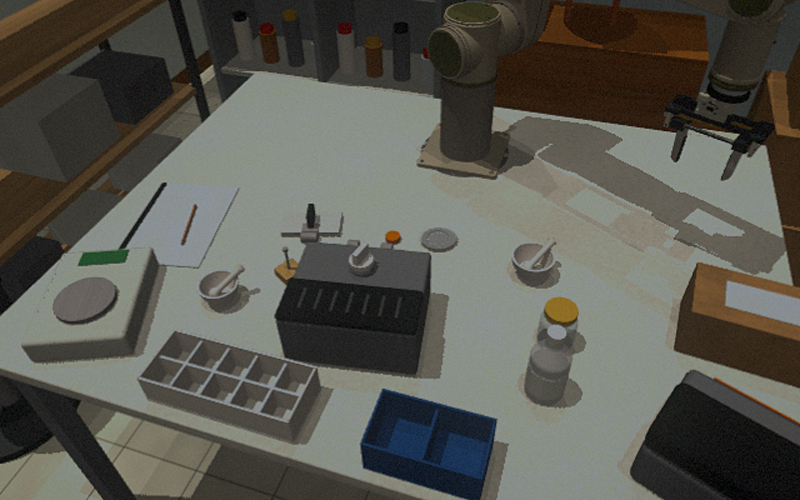

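View pics/side0b.png

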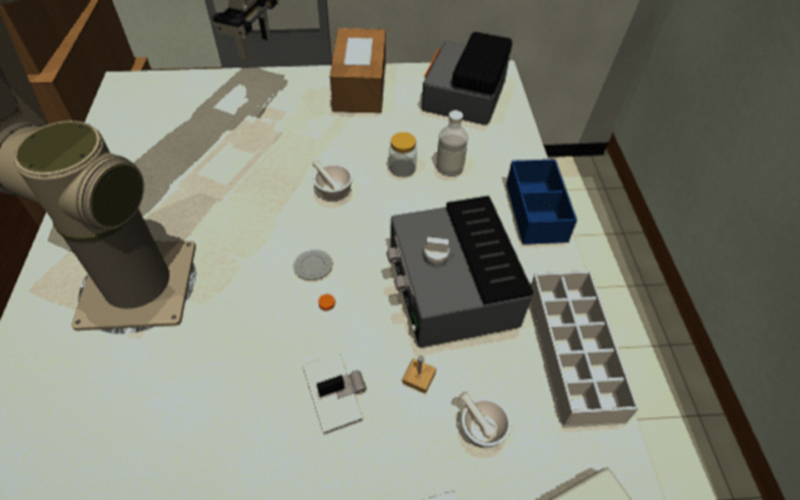

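Scene view (800-wide scale): cap at (360,262), flap fin at (311,215), pin stand at (287,270). Side view: cap at (436,248), fin at (330,386), pin stand at (419,374). I'll make coarse estimates from these, plus enlarged crops.

```bash
python3 - <<'E'
from h import *
S=.8
def t(n,a,b): x,e=tri([('scene0',np.array(a)*S),('side0',np.array(b)*S)]);print(n,(x*1000).round(1),(np.array(e)*1000).round(1))
t('bartop',(362,249),(437,242));t('fintop',(311,205),(330,383));t('pin',(286,249),(420,358))
a=cv2.imread('pics/side0.png')[150:300,230:430];cv2.imwrite('pics/side0c.png',cv2.resize(a,None,fx=4,fy=4,interpolation=cv2.INTER_CUBIC))
b=cv2.imread('pics/scene0.png')[155:305,215:365];cv2.imwrite('pics/scene0c.png',cv2.resize(b,None,fx=4,fy=4,interpolation=cv2.INTER_CUBIC))
E
```

```text
bartop [633.2 -57.9 173. ] [2.8 2.8]
fintop [ 418.1 -280.    59.8] [6.7 6.7]
pin [ 587.3 -254.8   80. ] [1.1 1.1]
```

View pics/side0c.png

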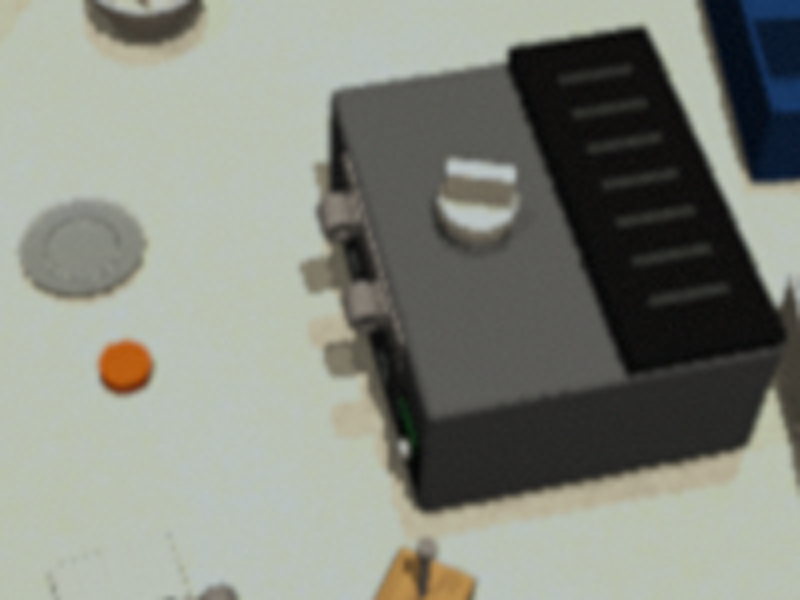

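View pics/scene0c.png

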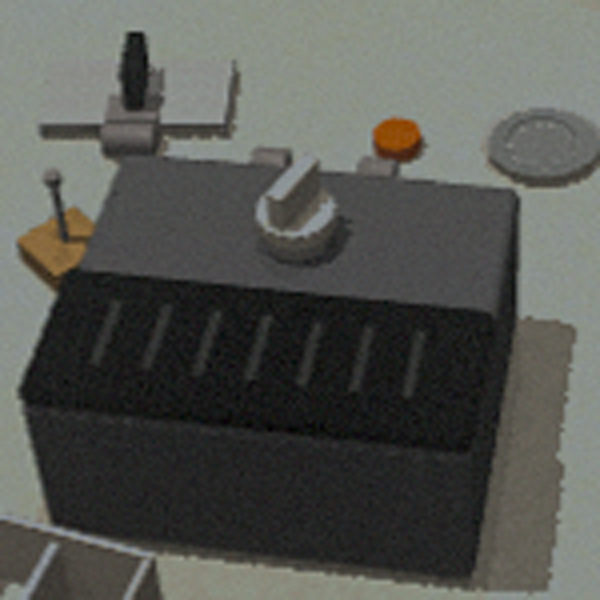

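Side crop: the dryer's front top edge runs (337,92) to (430,420). The bar's top spans (447–516, 158–183) and the fixed knuckles are at (340,212) and (365,303). Scene crop: front edge runs (128,158) to (518,188), the bar's top runs (308,158) to (278,198), and the flap is at upper left with its knuckle towards the dryer.

```bash
python3 - <<'E'
from h import *
sd=lambda u,v:('side0',(u/4+230-.375,v/4+150-.375)); sc=lambda u,v:('scene0',(u/4+215-.375,v/4+155-.375))
def t(n,a,b): x,e=tri([sc(*a),sd(*b)]);print(n,(x*1000).round(1),(np.array(e)*1000).round(1));return x
L=t('front L(+y)',(518,188),(337,92)); Rr=t('front R',(128,158),(430,420))
for f,l in((sc,[(518,188),(128,158)]),(sd,[(337,92),(430,420)])):
    p=[at_z(*f(*q),.125) for q in l]; d=p[0]-p[1]; print([(x*1000).round(1) for x in p],np.linalg.norm(d),np.degrees(np.arctan2(-d[0],d[1])))
for f,l in((sd,[(447,160),(516,163)]),(sd,[(445,180),(515,184)]),(sc,[(318,163),(290,205)]),(sc,[(297,153),(268,195)])):
    p=[at_z(*f(*q),.179) for q in l]; d=p[0]-p[1]; print('bar',[(x*1000).round(1) for x in p],np.linalg.norm(d),np.degrees(np.arctan2(d[1],d[0])))
p=[at_z(*sc(*q),.0145)*1000 for q in [(42,128),(232,125),(238,62)]];print('flap',p)
E
```

```text
front L(+y) [555.3  56.1 125.6] [2.5 2.5]
front R [ 593.5 -194.6  119.5] [1.5 1.5]
[array([551.8,  57.1, 125. ]), array([ 597.3, -190.8,  125. ])] 0.25205777241611205 10.390159897084565
[array([556.9,  54.1, 125. ]), array([ 593.9, -199.2,  125. ])] 0.25601855820822333 8.300584903350638
bar [array([615.6, -52. , 179. ]), array([656.7, -56.6, 179. ])] 0.04136126143994838 173.5934645910164
bar [array([612.8, -67.3, 179. ]), array([654.1, -72.6, 179. ])] 0.04158444291027194 172.6003903951174
bar [array([620.5, -48.4, 179. ]), array([659.3, -51.5, 179. ])] 0.03895488211387587 175.45278829419348
bar [array([615.8, -63.6, 179. ]), array([655.1, -67. , 179. ])] 0.03947408672107657 175.16068570924588
flap [array([ 478.98523052, -329.22485108,   14.5       ]), array([ 435.27532425, -195.16880036,   14.5       ]), array([ 366.28232278, -218.39340935,   14.5       ])]
```

Rough fix: dryer yaw is about 9°, cap axis near (635,-60), and the bar lies at about -6°, so it needs about 75° clockwise. The flap is near (420,-275) with yaw about 18°. I'll move above the cap with the fingers across the bar and look with the wrist camera.

```bash
python3 -m inch '[196,-304,70,9,100,196,-304,70,9,100,196,-304,70,9,100,196,-304,70,9,100,196,-304,70,9,100,196,-304,70,9,100,196,-304,70,9,100,196,-304,70,9,100,196,-304,70,9,100,196,-304,70,9,100]'; python3 -m inch '[195,-304,0,9,100,195,-304,0,9,100,195,-304,0,9,100,195,-304,0,9,100,195,-304,0,9,100,195,-304,0,9,100,195,-304,0,9,100,195,-304,0,9,100,195,-304,0,9,100,195,-304,0,9,100]'
python3 - <<'E'
from h import *
save('wrist','w1'); a=cv2.imread('pics/w1.png'); cv2.imwrite('pics/w1b.png',cv2.resize(a,(800,500),interpolation=cv2.INTER_CUBIC))
print(proj('w1',[[.635,-.06,.179],[.52,-.08,.108],[.42,-.275,.05]])*1.25)
E
```

```text
t: 0.98
tool_pos: [0.4433, 0.2393, 0.29]
orientation: [0.418, 3.11, -0.002]
force: [0.0, -0.0, 0.2]
opening: 0.0932
gripper_force: 0.0
t: 1.82
tool_pos: [0.6364, -0.065, 0.2863]
orientation: [-0.172, -3.135, 0.002]
force: [0.6, 0.6, 0.0]
opening: 0.0932
gripper_force: 0.0
[[410.44768157 239.57857232]
 [371.92237075  91.94889361]
 [163.18295825  14.04873674]]
```

View pics/w1b.png

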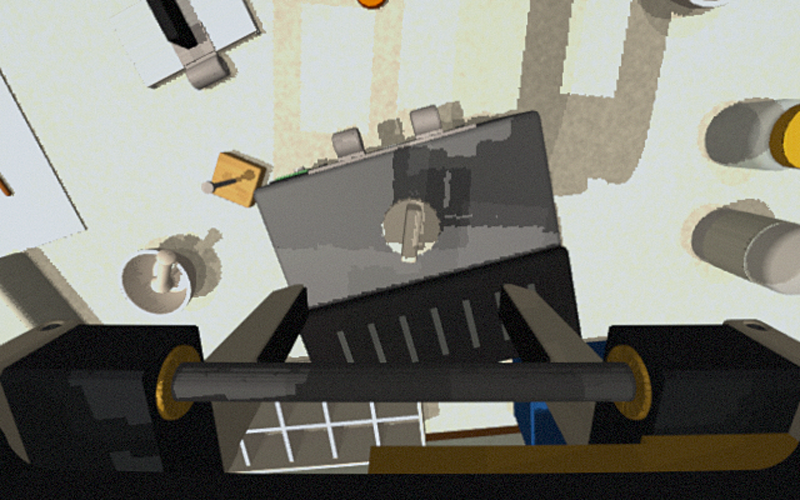

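The wrist view (800-wide) shows the cap at (411,230) with its bar nearly vertical, the fixed knuckles at (348,142) and (425,121), and the dryer's front corners at (257,192) and (540,112). The flap is at upper left. I'll enlarge the dryer.

```bash
python3 - <<'E'
from h import *
a=cv2.imread('pics/w1.png')[75:225,200:400]; cv2.imwrite('pics/w1c.png',cv2.resize(a,None,fx=4,fy=4,interpolation=cv2.INTER_CUBIC))
E
```

```text
(no output)
```

View pics/w1c.png

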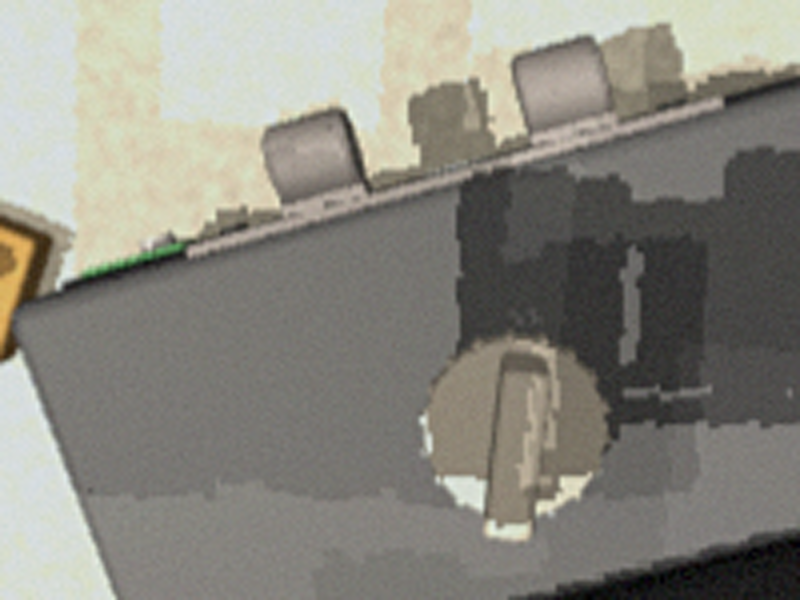

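The bar's top quad in the crop is (500,370), (547,370), (532,525), (486,522). Knuckle silhouettes are left x 265–365, y 108–205 and right x 515–610, y 37–135. The dryer's left front corner is at (15,318).

```bash
cat >> h.py <<'E'
sd=lambda u,v:('side0',(u/4+230-.375,v/4+150-.375)); sc=lambda u,v:('scene0',(u/4+215-.375,v/4+155-.375)); w1=lambda u,v:('w1',(u/4+200-.375,v/4+75-.375))
E
python3 - <<'E'
from h import *
def show(n,obs):
    x,e=tri(obs);print(n,(x*1000).round(1),(np.array(e)*1000).round(1));return x
show('bar all',[w1(516,447),sd(481,172),sc(293,179)]);show('bar side+w',[w1(516,447),sd(481,172)])
show('L',[w1(928,58),sd(337,92),sc(518,188)]);show('R',[w1(15,318),sd(430,420),sc(128,158)])
q=[at_z(*w1(*p),.179)*1000 for p in [(500,370),(547,370),(532,525),(486,522)]]
c=sum(q)/4;d=(q[3]+q[2]-q[0]-q[1])/2;print('bar z179',c.round(1),np.linalg.norm(d),np.degrees(np.arctan2(d[1],d[0])),np.linalg.norm(q[0]-q[1]))
print('side bar',at_z(*sd(481,172),.179)*1000,'scene',at_z(*sc(293,179),.179)*1000)
l,r=[at_z(*w1(*p),.125)*1000 for p in [(928,58),(15,318)]];d=l-r;print('edge',l.round(1),r.round(1),np.linalg.norm(d),np.degrees(np.arctan2(-d[0],d[1])))
E
```

```text
bar all [633.5 -59.4 174.5] [2.3 2.2 0.4]
bar side+w [633.5 -59.  174. ] [2.3 2.3]
L [553.9  56.5 125.1] [2.1 3.6 1.6]
R [ 593.2 -194.8  119.5] [0.4 1.6 1.4]
bar z179 [630.2 -59.2 179. ] 37.44517849411167 -11.201538565020394 10.866487141670332
side bar [634.93959852 -62.36806586 179.        ] scene [637.93832666 -57.73887999 179.        ]
edge [552.   57.3 125. ] [ 592.3 -192.7  125. ] 253.21001634139307 9.178162055320481
```

Estimates agree: cap axis at (635,-59), bar at about -8°, dryer yaw 9.2°. I'll go down and grip the bar.

```bash
python3 -m inch '[-1,6,-80,-2,50,-1,6,-80,-2,50,-1,6,-80,-2,50,-1,6,-115,-2,50,-1,6,-131,-2,50,-1,6,-131,-2,50,-1,6,-131,-2,50,-1,6,-131,-2,20,-1,6,-131,-2,0,-1,6,-131,-2,0]' 25; python3 -m inch '[0,0,0,0,0,0,0,0,0,0,0,0,0,0,0,0,0,0,0,0,0,0,0,0,0]'
```

```text
t: 2.7
tool_pos: [0.6353, -0.0539, 0.1602]
orientation: [0.218, 3.13, -0.001]
force: [0.5, -0.0, -0.5]
opening: 0.031
gripper_force: 0.0
t: 3.12
tool_pos: [0.6346, -0.0585, 0.1592]
orientation: [0.223, 3.131, -0.01]
force: [-1.7, -16.9, 3.1]
opening: 0.0118
gripper_force: 25.0
```

Gripped (11.8 mm opening). The bar pushed the tool 4.6 mm in -y, so I'll relieve that, lower slightly and then turn.

```bash
python3 -m inch '[0,-6,0,0,0,0,-6,0,0,0,0,-6,0,0,0]'; 
```

```text
t: 3.37
tool_pos: [0.6346, -0.059, 0.1592]
orientation: [0.219, 3.132, 0.003]
force: [-2.2, 3.8, 7.0]
opening: 0.0119
gripper_force: 25.0
```

```bash
python3 -m inch '[0,1,0,-6,0,0,1,0,-12,0,0,1,0,-18,0,0,1,0,-24,0,0,1,0,-30,0,0,1,0,-36,0,0,1,0,-42,0,0,1,0,-48,0,0,1,0,-54,0,0,1,0,-60,0]'; python3 -c "
from h import *
s=robot.read_state();print(s['wrist_torque'],s['q'][5])"
```

```text
t: 4.2
tool_pos: [0.634, -0.0596, 0.1592]
orientation: [1.763, 2.599, -0.001]
force: [-4.3, -2.6, 6.9]
opening: 0.012
gripper_force: 25.0
[-0.43979266  0.87855684  0.09650261] -0.5520893444326248
```

```bash
python3 -m inch '[0,0,0,-5,0,0,0,0,-10,0,0,0,0,-13,0,0,0,0,-16,0,0,0,0,-16,0,0,0,0,-16,0,0,0,0,-16,0]'; python3 -c "
from h import *
s=robot.read_state();print(s['wrist_torque'],s['q'][5])"
```

```text
t: 4.78
tool_pos: [0.6339, -0.0596, 0.1592]
orientation: [2.101, 2.334, -0.001]
force: [-5.3, -2.3, 6.6]
opening: 0.0119
gripper_force: 25.9
[-0.54525666  0.99274027  0.5766627 ] -0.2784065700940246
```

```bash
python3 -m inch '[0,0,0,-2,0,0,0,0,-4,0,0,0,0,-4,0,0,0,0,-4,0]'; python3 -c "
from h import *
s=robot.read_state();print(s['wrist_torque'],s['q'][5])"
```

```text
t: 5.12
tool_pos: [0.6339, -0.0599, 0.1592]
orientation: [2.181, 2.259, -0.002]
force: [-4.0, -4.2, 7.6]
opening: 0.0128
gripper_force: 27.5
[-0.72592657  0.90178938  0.57370133] -0.208476284073225
```

The torque saturated at 0.57 N m and the fingers began slipping open around the bar, so the cap is home. I'll release, lift and move above the flap.

```bash
python3 -m inch '[0,0,0,4,50,0,0,0,4,50,0,0,0,4,50,0,0,40,4,60,0,0,80,0,60,0,0,110,-7,60,-20,-20,110,-14,60,-45,-45,110,-21,60,-70,-70,110,-28,60,-95,-95,110,-35,60]'; python3 -m inch '[-25,-25,0,-7,60,-50,-50,0,-14,60,-75,-75,-10,-21,60,-100,-100,-20,-28,60,-116,-119,-30,-35,60,-116,-119,-30,-39,60,-116,-119,-30,-39,60,-116,-119,-30,-39,60]'
python3 - <<'E'
from h import *
save('wrist','w2'); a=cv2.imread('pics/w2.png'); cv2.imwrite('pics/w2b.png',cv2.resize(a,(800,500),interpolation=cv2.INTER_CUBIC))
print(robot.read_state()['wrist_torque'])
E
```

```text
t: 5.95
tool_pos: [0.538, -0.1543, 0.2678]
orientation: [2.766, 1.489, 0.0]
force: [-1.4, -1.1, 0.2]
opening: 0.0556
gripper_force: 0.0
t: 6.62
tool_pos: [0.423, -0.2729, 0.2378]
orientation: [-3.103, -0.493, -0.001]
force: [-0.2, 0.4, -0.2]
opening: 0.0558
gripper_force: 0.0
[ 0.01336392  0.10893465 -0.02392295]
```

View pics/w2b.png

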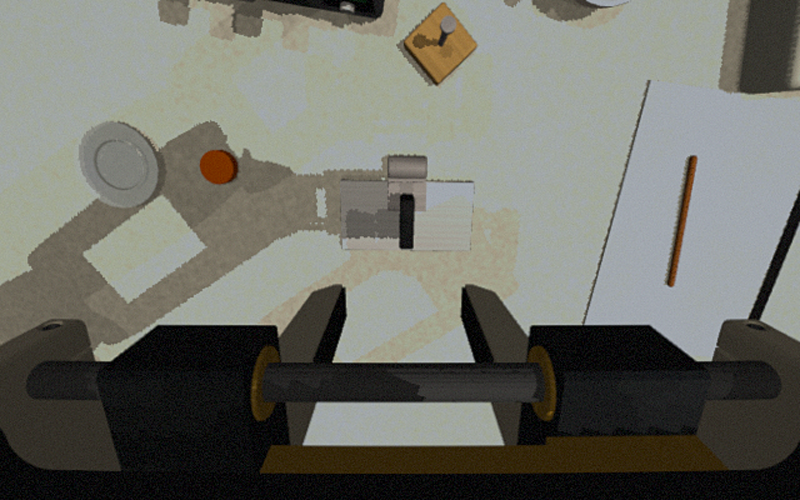

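The wrist view shows the flap squarely aligned, with plate corners at (342,180), (471,181), (472,250) and (341,249), the knuckle at (407,167), and the fin at x 400–414.

```bash
python3 - <<'E'
from h import *
P=[(342,180),(471,181),(472,250),(341,249)]
q=[at_z('w2',(u*.8,v*.8),.0145)*1000 for u,v in P]
print(np.round(q,1)); e=q[0]-q[1]; print(np.linalg.norm(e),np.linalg.norm(q[1]-q[2]),np.degrees(np.arctan2(-e[0],e[1])),(sum(q)/4).round(1))
e=q[3]-q[2];print(np.degrees(np.arctan2(-e[0],e[1])))
f=tri([('w2',(406*.8,221*.8)),('side0',(330*.8,383*.8)),('scene0',(311*.8,205*.8))]);print(f)
p=[at_z('w2',(u*.8,v*.8),.0525)*1000 for u,v in [(400,195),(414,195),(413,248),(400,248)]];print(np.round(p,1),(sum(p)/4).round(1))
s=robot.read_state();r=s['orientation'];print(s['tool_pos'],np.degrees(2*np.arctan2(r[1],r[0]))-90)
E
```

```text
[[ 434.9 -203.1   14.5]
 [ 475.2 -330.2   14.5]
 [ 405.7 -357.9   14.5]
 [ 362.7 -222.    14.5]]
133.3211349492372 74.78484432075223 17.566755561865506 [ 419.6 -278.3   14.5]
17.54398058954606
(array([ 0.42043537, -0.27832607,  0.05983202]), [np.float64(0.003952704845980371), np.float64(0.0067551510150473115), np.float64(0.007357845205779743)])
[[ 444.3 -263.4   52.5]
 [ 448.3 -275.9   52.5]
 [ 398.6 -291.5   52.5]
 [ 394.6 -279.4   52.5]] [ 421.5 -277.6   52.5]
[ 0.42344534 -0.272596    0.23802532] -71.86989466762367
```

```bash
python3 -m inch '[-2,-5,-40,0,50,-2,-5,-80,0,50,-2,-5,-120,0,50,-2,-5,-155,0,50,-2,-5,-185,0,50,-2,-5,-205,0,50,-2,-5,-217,0,50,-2,-5,-217,0,50,-2,-5,-217,0,50,-2,-5,-217,0,25]' 40; python3 -m inch '[0,0,0,0,0,0,0,0,0,0,0,0,0,0,0,0,0,0,0,0,0,0,0,0,0]'; python3 -m inch '[0,0,0,0,0,0,0,0,0,0]'
```

```text
t: 7.5
tool_pos: [0.4225, -0.2786, 0.0226]
orientation: [3.101, 0.493, 0.003]
force: [0.1, 0.3, 0.7]
opening: 0.0435
gripper_force: 0.0
t: 7.92
tool_pos: [0.4212, -0.278, 0.0212]
orientation: [3.103, 0.491, 0.001]
force: [-1.3, 2.0, 4.2]
opening: 0.014
gripper_force: 40.0
t: 8.08
tool_pos: [0.4213, -0.2779, 0.0212]
orientation: [3.103, 0.492, 0.001]
force: [-0.9, 2.2, 7.0]
opening: 0.0136
gripper_force: 40.0
```

Gripped at 13.6 mm. I'll lift, carry the flap above the knuckle gap and look again.

```bash
python3 -m inch '[0,0,20,0,0,0,0,50,0,0,0,0,85,0,0,0,0,120,0,0,5,15,135,0,0,15,45,135,-2,0,30,75,135,-4,0,45,110,135,-6,0,60,140,135,-8,0,70,165,135,-9,0]' 55; python3 -m inch '[7,17,0,0,0,14,32,0,0,0,14,32,0,0,0,14,32,0,0,0,14,32,0,0,0]'
python3 - <<'E'
from h import *
save('wrist','w3'); a=cv2.imread('pics/w3.png')[30:330,110:510]; cv2.imwrite('pics/w3b.png',cv2.resize(a,(800,600),interpolation=cv2.INTER_CUBIC))
E
```

```text
t: 8.92
tool_pos: [0.4914, -0.1106, 0.1552]
orientation: [-3.132, -0.244, 0.0]
force: [0.1, -0.8, -2.0]
opening: 0.0134
gripper_force: 55.0
t: 9.33
tool_pos: [0.5045, -0.0813, 0.1552]
orientation: [3.132, 0.247, -0.002]
force: [-0.1, -0.1, -3.0]
opening: 0.0138
gripper_force: 55.0
```

View pics/w3b.png

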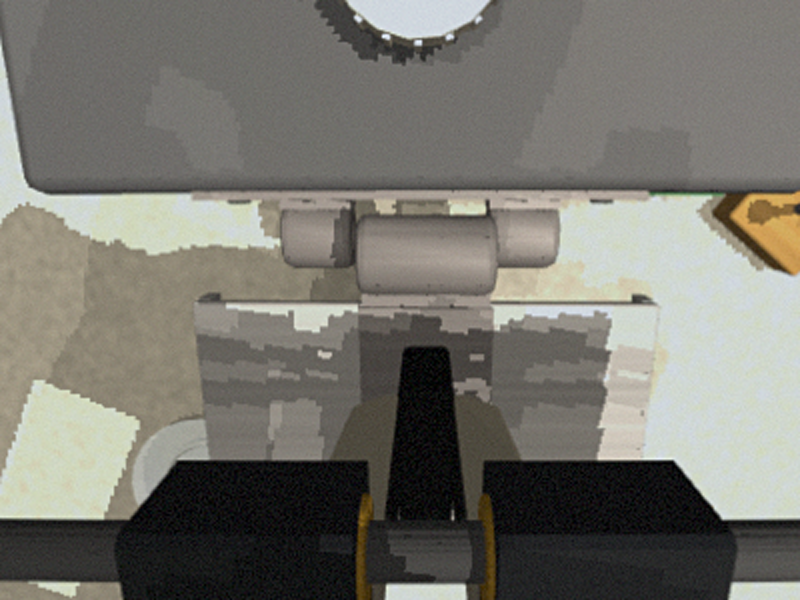

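Crop of the wrist view: the fixed knuckles span x 281–559, y 209–267; the flap knuckle spans x 357–497, y 215–294, above the gap and nearly parallel. The flap sits slightly right of centre (427 against 420). Next I'll fit cylinders to these outlines.

```bash
cat >> h.py <<'E'
from scipy.optimize import least_squares
def cyl(fn,to,rows,u,yaw,guess,r=.012):
    # tangent rays at column u, rows (top,bottom): returns (s along yaw dir, z) of cylinder axis, in plane coords
    ex=np.array([np.cos(yaw),np.sin(yaw),0]); rs=[ray(fn,to(u,v)) for v in rows]
    def f(p,sg=(1,-1)):
        out=[]
        for (o,d) in rs:
            a=np.array([o@ex,o[2]]);b=np.array([d@ex,d[2]]);b/=np.linalg.norm(b);n=np.array([-b[1],b[0]])
            out.append(abs((p-a)@n)-r)
        return out
    return least_squares(f,guess).x, least_squares(lambda s:f([s[0],guess[1]])[-1],[guess[0]]).x
def lat(fn,to,u,v,yaw,z):
    p=at_z(fn,to(u,v),z); return p@np.array([-np.sin(yaw),np.cos(yaw),0])
E
python3 - <<'E'
from h import *
to=lambda u,v:(u/2+110-.25,v/2+30-.25)
s=robot.read_state();r=s['orientation'];cl=np.degrees(2*np.arctan2(r[1],r[0]))-90;print('closing',cl,s['tool_pos'],s['wrist_torque'])
for deg in (8.5,9.2):
    y=np.radians(deg);ex=np.array([np.cos(y),np.sin(y),0]);print(deg,'tcp s',s['tool_pos']@ex)
    print('fix L,R',cyl('w3',to,(209,267),320,y,[.541,.108]),cyl('w3',to,(209,266),525,y,[.541,.108]))
    print('flap L,R',cyl('w3',to,(215,293),375,y,[.541,.146]),cyl('w3',to,(216,294),480,y,[.541,.146]))
    print('y fix',[lat('w3',to,u,240,y,.113) for u in (281,352,493,559)],'flap',[lat('w3',to,u,255,y,.150) for u in (357,497)])
    l,q=at_z('w3',to(35,190),.125),at_z('w3',to(690,193),.125);d=l-q;print('edge',np.degrees(np.arctan2(-d[0],d[1])),'front s',l@ex)
    l,q=at_z('w3',to(200,300),.1487),at_z('w3',to(655,304),.1487);d=l-q;print('flapedge',np.degrees(np.arctan2(-d[0],d[1])),l@ex,np.linalg.norm(d))
E
```

```text
closing -81.02546416531241 [ 0.50449968 -0.08157021  0.15528386] [-0.01285566  0.18616026 -0.01263908]
8.5 tcp s 0.48690133989470064
fix L,R (array([0.53093122, 0.0694904 ]), array([0.5378903])) (array([0.53127021, 0.06492854]), array([0.53885584]))
flap L,R (array([0.53479594, 0.13554331]), array([0.53714833])) (array([0.53477358, 0.13565011]), array([0.53710458]))
y fix [np.float64(-0.10495340524942551), np.float64(-0.12957331979572762), np.float64(-0.1783929295158833), np.float64(-0.20127948552191932)] flap [np.float64(-0.1353707333407184), np.float64(-0.1754681367698059)]
edge 8.670201987498947 front s 0.5531864552471472
flapedge 8.459189113818752 0.5229388687418083 0.13458494391294135
9.2 tcp s 0.48496838587229285
fix L,R (array([0.52952595, 0.0694193 ]), array([0.53641432])) (array([0.5288295 , 0.06501128]), array([0.53648952]))
flap L,R (array([0.53305024, 0.13552565]), array([0.53539571])) (array([0.53263854, 0.13567927]), array([0.5349749]))
y fix [np.float64(-0.11149338168963747), np.float64(-0.13611365437297626), np.float64(-0.1849345901760014), np.float64(-0.207822049651291)] flap [np.float64(-0.1419192428490283), np.float64(-0.18201775010725352)]
edge 8.670201987498947 front s 0.5527861759732892
flapedge 8.459189113818752 0.5218187797435382 0.13458494391294135
```

Fore-aft, the flap is about 1.2 mm short. I'll check levelness by fitting a rigid flap model (free x, y, z, pitch, yaw) to the w3 features.

```bash
python3 - <<'E'
from h import *
to=lambda u,v:(u/2+110-.25,v/2+30-.25); 
K,D,E=load('w3'); cam=-E[:3,:3].T@E[:3,3]; print('cam',cam.round(4))
s=robot.read_state();tcp=s['tool_pos']
def pose(p):
    return R.from_euler('ZYX',[p[3],p[4],0]).as_matrix(), tcp+np.array([p[0],p[1],p[2]])
def px(X):
    q=proj('w3',X); return np.c_[(q[:,0]-109.75)*2,(q[:,1]-29.75)*2]
def sil(Rm,t,y,bottom):
    a=np.linspace(0,2*np.pi,181); X=np.c_[51.5+12*np.cos(a),0*a+y,12+12*np.sin(a)]/1000-np.array([0,0,.0212])
    v=px(X@Rm.T+t)[:,1]; return v.max() if bottom else v.min()
def ends(Rm,t,y):
    a=np.linspace(0,2*np.pi,181); X=np.c_[51.5+12*np.cos(a),0*a+y,12+12*np.sin(a)]/1000-np.array([0,0,.0212])
    u=px(X@Rm.T+t)[:,0]; return u.min() if y>0 else u.max()
def f(p,free=True):
    Rm,t=pose(p); o=np.array([0,0,.0212])
    X=np.array([[37.5,70,14.5],[37.5,-70,14.5],[p[5]*1e3,70,14.5],[p[6]*1e3,-70,14.5]])/1000-o
    q=px(X@Rm.T+t)
    r=[*(q[0]-(200,301)),*(q[1]-(656,303)),*(q[2]-(205,460)),*(q[3]-(645,460))]
    r+=[sil(Rm,t,12,1)-293,sil(Rm,t,-12,1)-294.5,sil(Rm,t,12,0)-215,sil(Rm,t,-12,0)-216.5,ends(Rm,t,20)-357,ends(Rm,t,-20)-497]
    return np.array(r)
x0=[0,0,0,np.radians(9),0,0,0]
sc=[.01]*3+[.1,.1,.05,.05]
a=least_squares(f,x0,x_scale=sc);print('free',a.x.round(4),np.degrees(a.x[3:5]),a.fun.round(1))
g=lambda p:f(np.r_[p[:2],0,p[2],0,p[3:]])
b=least_squares(g,[0,0,np.radians(9),0,0],x_scale=[.01,.01,.1,.05,.05]);print('level',b.x.round(4),b.fun.round(1))
for p in (a.x,np.r_[b.x[:2],0,b.x[2],0,0,0]):
    Rm,t=pose(p);print('bore',((Rm@np.array([.0515,0,.012-.0212])+t)*1000).round(1))
# fixed knuckles
def fx(p):
    Rm=R.from_euler('z',p[2]).as_matrix();t=np.array([p[0],p[1],p[3] if len(p)>3 else .108]);a=np.linspace(0,2*np.pi,181);r=[]
    for y,c in ((.035,1),(-.035,1)):
        q=px(np.c_[.012*np.cos(a),0*a+y,.012*np.sin(a)]@Rm.T+t);r+=[q[:,1].max()-266.5]
    for y,u in ((.0475,281),(-.0475,559)):
        q=px(np.c_[.012*np.cos(a),0*a+y,.012*np.sin(a)]@Rm.T+t)[:,0];r+=[(q.min() if y>0 else q.max())-u]
    q=px(np.array([[.015,.09,.017],[.015,-.09,.017]])@Rm.T+t); r+=list(q[:,1]-191.5)
    return np.array(r)
c=least_squares(fx,[.556,-.072,.155]);print('fixed',c.x.round(4),np.degrees(c.x[2]),c.fun.round(1))
c=least_squares(fx,[.556,-.072,.155,.108]);print('fixed z free',c.x.round(4),c.fun.round(1))
E
```

```text
cam [ 0.5807 -0.0696  0.3203]
free [-0.0014 -0.0006 -0.0008  0.15    0.1502 -0.0135 -0.0126] [8.59400855 8.60704001] [-1.3 -1.  -1.1  0.   0.8 -0.   0.7  0.   1.2  0.2  0.3 -0.7  0.8  0.1]
level [-0.0019 -0.0007  0.1503 -0.0144 -0.0136] [-9.5  1.   7.   2.   2.3 -0.3 -0.8 -0.1  2.7  1.7 -2.  -3.  -2.8  3.8]
bore [552.1 -74.8 137.7]
bore [553.5 -74.5 146.1]
fixed [ 0.5552 -0.0719  0.1567] 8.97690081942386 [-0.2 -0.2 -3.4  3.4  0.4  0.4]
fixed z free [ 0.5548 -0.0719  0.1567  0.1038] [-1.1 -1.1 -0.5  0.5  1.   1. ]
```

The fit is clear: the flap has sagged about 8.6° nose-down in the grip, because the steel knuckle puts its centre of mass well forward of the grip. I'll set it back on the bench, level it there and re-grip further forward on the fin at higher force.

```bash
python3 -m inch '[-10,-24,0,0,0,-22,-52,0,2,0,-34,-80,0,4,0,-46,-108,0,6,0,-58,-136,0,8,0,-70,-164,-10,9,0,-80,-188,-35,9,0,-83,-196,-65,9,0,-83,-196,-90,9,0,-83,-196,-108,9,0]'; python3 -m inch '[0,0,-8,0,0,0,0,-12,0,0,0,0,-15,0,0,0,0,-18,0,0,0,0,-21,0,0,0,0,-24,0,0,0,0,-26,0,0,0,0,-26,0,0]'
```

```text
t: 10.22
tool_pos: [0.4195, -0.2778, 0.0451]
orientation: [-3.102, -0.486, 0.003]
force: [-0.3, 0.1, -2.2]
opening: 0.0137
gripper_force: 55.0
t: 10.88
tool_pos: [0.422, -0.2767, 0.0216]
orientation: [3.103, 0.492, -0.0]
force: [-0.3, 0.3, -1.7]
opening: 0.014
gripper_force: 55.0
```

```bash
python3 -m inch '[0,0,-1,0,0,0,0,-1,0,30,0,0,-1,0,30,0,0,-1,0,30,8,2,-1,0,30,15,5,-1,0,30,15,5,-1,0,30,15,5,-1,0,15,15,5,-1,0,0,15,5,-1,0,0]' 60; python3 -m inch '[0,0,0,0,0,0,0,0,0,0,0,0,0,0,0,0,0,4,0,0,0,0,12,0,0,0,0,24,0,0,0,0,40,0,0,0,0,58,0,0,0,0,76,0,0,0,0,94,0,0]'; python3 -c "
from h import *
print(robot.read_state()['wrist_torque'])"
```

```text
t: 11.72
tool_pos: [0.4369, -0.2717, 0.0205]
orientation: [-3.103, -0.492, 0.0]
force: [0.8, 0.8, -0.2]
opening: 0.0136
gripper_force: 60.0
t: 12.55
tool_pos: [0.4371, -0.272, 0.1169]
orientation: [3.102, 0.491, 0.001]
force: [-0.1, -0.7, -1.7]
opening: 0.0135
gripper_force: 60.0
[-0.02764949  0.09662146 -0.0251202 ]
```

The wrist moment now matches the empty gripper, so the grip is close to the centre of mass. Back to the hover for a check.

```bash
python3 -m inch '[5,12,38,0,0,15,35,38,-2,0,25,60,38,-4,0,36,85,38,-6,0,47,110,38,-8,0,58,137,38,-9,0,69,163,38,-9,0,77,184,38,-9,0,81,194,38,-9,0,81,194,38,-9,0]'; python3 -m inch '[0,0,0,0,0,0,0,0,0,0,0,0,0,0,0]'
python3 - <<'E'
from h import *
save('wrist','w4'); a=cv2.imread('pics/w4.png')[30:330,110:510]; cv2.imwrite('pics/w4b.png',cv2.resize(a,(800,600),interpolation=cv2.INTER_CUBIC))
E
```

```text
t: 13.38
tool_pos: [0.5188, -0.076, 0.1538]
orientation: [-3.131, -0.251, -0.002]
force: [-0.7, 0.1, -2.1]
opening: 0.0137
gripper_force: 60.0
t: 13.63
tool_pos: [0.5177, -0.079, 0.1529]
orientation: [3.132, 0.245, -0.0]
force: [-0.3, -0.4, -2.1]
opening: 0.0133
gripper_force: 60.0
```

View pics/w4b.png

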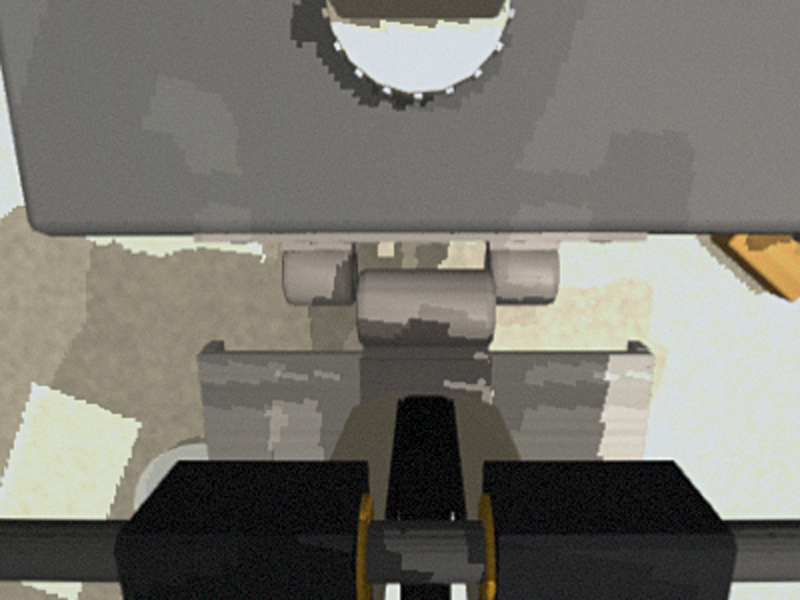

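The bar lies parallel to the dryer's edge, so the cap is home. Readings: fixed knuckles x 283–559, rows 250–304; flap knuckle x 357–496, rows 268–345; plate front corners (199,353) and (655,354); dryer edge at row 234. Refitting.

```bash
cat > fit.py <<'E'
from h import *
tcp=np.array([.5177,-.079,.1529]); GX,GZ=.016,.0205
def px(X):
    q=proj('w4',X); return np.c_[(q[:,0]-109.75)*2,(q[:,1]-29.75)*2]
a=np.linspace(0,2*np.pi,181)
def cyl_(x,y,z): return np.c_[x+.012*np.cos(a),0*a+y,z+.012*np.sin(a)]
def f(p):
    Rm=R.from_euler('ZYX',[p[3],p[4],0]).as_matrix(); t=tcp+p[:3]; o=np.array([GX,0,GZ]); P=lambda X:px((X-o)@Rm.T+t)
    q=P(np.array([[.0375,.07,.0145],[.0375,-.07,.0145],[p[5],.07,.0145],[p[6],-.07,.0145]]))
    r=[*(q[0]-(199,353)),*(q[1]-(656,354)),*(q[2]-(207,455)),*(q[3]-(645,455))]
    A,B=P(cyl_(.0515,.02,.012)),P(cyl_(.0515,-.02,.012)); C=P(cyl_(.0515,0,.012))
    return np.array(r+[C[:,1].max()-345,C[:,1].min()-268,A[:,0].min()-357,B[:,0].max()-496])
s=[.01]*3+[.1,.1,.05,.05]; x0=np.array([0,0,0,.155,0,0,0.])
for n,m in (('free',[1,1,1,1,1,1,1]),('level',[1,1,0,1,0,1,1]),('z=0',[1,1,0,1,1,1,1])):
    m=np.array(m,bool); full=lambda v:np.array([*np.where(m,np.put(z:=x0.copy(),np.where(m)[0],v) or z,x0)])
    k=least_squares(lambda v:f(full(v)),x0[m],x_scale=np.array(s)[m]); p=full(k.x)
    Rm=R.from_euler('ZYX',[p[3],p[4],0]).as_matrix()
    print(n,'off mm',(p[:3]*1e3).round(1),'yaw,pitch',np.degrees(p[3:5]).round(2),'bore',((tcp+p[:3]+Rm@np.array([.0515-GX,0,.012-GZ]))*1e3).round(1),'rms',np.sqrt(np.mean(k.fun**2)).round(2),k.fun.round(1))
def fx(p):
    Rm=R.from_euler('z',p[2]).as_matrix();t=np.array([p[0],p[1],p[3] if len(p)>3 else .108]);P=lambda X:px(X@Rm.T+t)
    L,Q=P(cyl_(0,.035,0)),P(cyl_(0,-.035,0)); e=P(np.array([[.015,.09,.017],[.015,-.09,.017]]))
    return np.array([L[:,1].max()-305,Q[:,1].max()-303.5,P(cyl_(0,.0475,0))[:,0].min()-283,P(cyl_(0,-.0475,0))[:,0].max()-559,e[0,1]-234.5,e[1,1]-233.5])
for g in ([.556,-.072,.155],[.556,-.072,.155,.108]):
    c=least_squares(fx,g);print('fixed',(c.x*1e3).round(1),np.degrees(c.x[2]).round(2),c.fun.round(1))
E
python3 fit.py
```

```text
free off mm [-1.6 -1.  -1.3] yaw,pitch [8.77 3.61] bore [550.5 -74.7 140.9] rms 0.69 [-0.4 -0.2 -1.4 -0.3  0.2 -0.   0.5  0.   1.2 -0.7 -0.1  1.1]
level off mm [-1.4 -1.   0. ] yaw,pitch [8.77 0.  ] bore [551.4 -74.6 144.4] rms 1.73 [-3.8  0.3  2.   0.2 -0.4  0.   1.1  0.1  1.9 -1.6 -1.6  2.7]
z=0 off mm [-1.3 -1.   0. ] yaw,pitch [8.77 5.08] bore [550.6 -74.7 141.3] rms 1.12 [-1.3 -0.  -0.5 -0.1 -1.7  0.1  2.5  0.2  1.3 -0.8 -0.3  1.3]
fixed [555.4 -72.  157.6] 9.03 [-0.6  0.4 -3.4  3.4  0.5  0.1]
fixed [554.7 -72.1 157.6 103.8] 9.03 [-1.5 -0.4 -0.4  0.4  1.   0.7]
```

The flap is now level within fit error: the same fit also reads the fixed bore about 4 mm low, and the relative heights match a level flap. Correction needed is about (+4.2, +2.6) mm, then down about 36 mm. I'll go slowly.

```bash
python3 -m inch '[4,2.5,0,0,0,4,2.5,0,0,0,4,2.5,-4,0,0,4,2.5,-8,0,0,4,2.5,-12,0,0,4,2.5,-16,0,0,4,2.5,-20,0,0,4,2.5,-22,0,0,4,2.5,-22,0,0]'; python3 -m inch '[0,0,-3,0,0,0,0,-6,0,0,0,0,-9,0,0,0,0,-12,0,0,0,0,-13.5,0,0,0,0,-13.5,0,0,0,0,-13.5,0,0,0,0,-13.5,0,0]'; python3 -c "
from h import *
print(robot.read_state()['wrist_torque'])"
```

```text
t: 14.43
tool_pos: [0.5214, -0.0752, 0.1297]
orientation: [-3.131, -0.247, 0.002]
force: [0.2, 0.2, -2.2]
opening: 0.0137
gripper_force: 60.0
t: 15.1
tool_pos: [0.5221, -0.0753, 0.1173]
orientation: [3.132, 0.247, 0.0]
force: [-0.2, 0.3, -2.1]
opening: 0.0137
gripper_force: 60.0
[-0.06536858  0.19450793  0.00534023]
```

No contact, and the force is just the flap's weight. Final close look.

```bash
python3 - <<'E'
from h import *
s=robot.read_state();print(s['tool_pos'],np.degrees(2*np.arctan2(s['orientation'][1],s['orientation'][0]))-90)
save('wrist','w5'); a=cv2.imread('pics/w5.png')[110:260,220:420]; a=cv2.convertScaleAbs(a,alpha=1.5); cv2.imwrite('pics/w5b.png',cv2.resize(a,None,fx=4,fy=4,interpolation=cv2.INTER_CUBIC))
E
```

```text
[ 0.5220905  -0.07534639  0.11728222] -80.99318311233763
```

View pics/w5b.png

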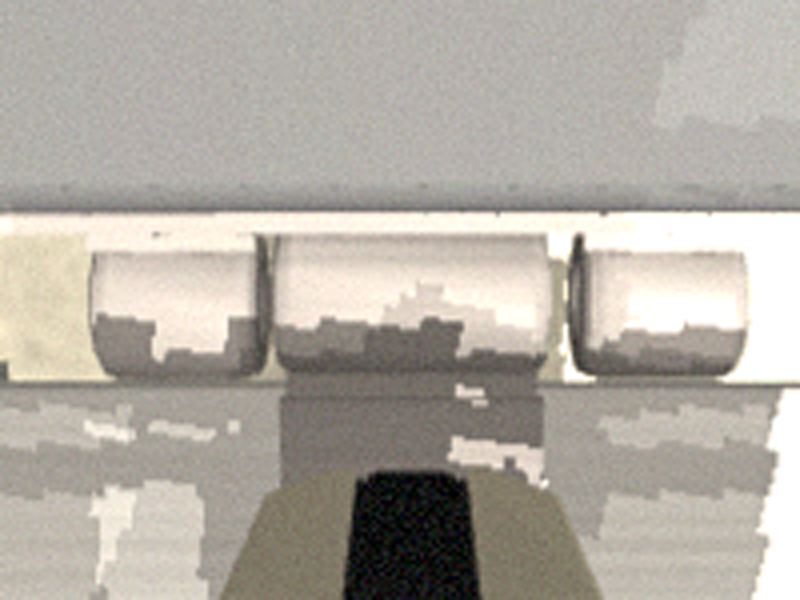

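The three knuckles line up: fixed bottoms at row 376, flap bottom at row 373. Fixed outer ends are at x 91 and 746, and the flap spans 274–550, about 1 mm too far to +y. The px/mm scale is the same for both, so they are at equal height. A quick pitch check from the row spacings:

```bash
python3 - <<'E'
from h import *
def px(X):
    q=proj('w5',X); return np.c_[(q[:,0]-219.625)*4,(q[:,1]-109.625)*4]
a=np.linspace(0,2*np.pi,181); cy=lambda x,y,z:np.c_[x+.012*np.cos(a),0*a+y,z+.012*np.sin(a)]
tcp=np.array([.5221,-.0753,.1173]); o=np.array([.016,0,.0205])
for pit in (-4,0,4,8):
  for dz in (0,-.004):
    Rm=R.from_euler('ZYX',[np.radians(9),np.radians(pit),0]).as_matrix(); P=lambda X:px((X-o)@Rm.T+tcp+[0,0,dz])
    c=P(cy(.0515,0,.012));k=c[:,1].max(); e=P(np.array([[.0375,.04,.0145],[.025,.0,.0145]]))[:,1]
    print(pit,dz,'top-bot',(k-c[:,1].min()).round(1),'edge-bot',(e[0]-k).round(1),'fin-edge',(e[1]-e[0]).round(1),'width',(P(cy(.0515,-.02,.012))[:,0].max()-P(cy(.0515,.02,.012))[:,0].min()).round(1))
print('seen',373-235,384-373,475-384,276)
E
```

```text
-4 0 top-bot 163.7 edge-bot 13.2 fin-edge 75.8 width 291.7
-4 -0.004 top-bot 160.2 edge-bot 13.0 fin-edge 74.4 width 285.0
0 0 top-bot 161.3 edge-bot 14.2 fin-edge 77.4 width 287.3
0 -0.004 top-bot 157.9 edge-bot 13.9 fin-edge 76.0 width 280.8
4 0 top-bot 159.0 edge-bot 14.6 fin-edge 78.7 width 282.9
4 -0.004 top-bot 155.7 edge-bot 14.4 fin-edge 77.2 width 276.6
8 0 top-bot 156.8 edge-bot 14.6 fin-edge 79.6 width 278.7
8 -0.004 top-bot 153.6 edge-bot 14.3 fin-edge 78.0 width 272.6
seen 138 11 91 276
```

Scale ratios for the flap and fixed knuckles agree, which puts the flap at most 1–2 mm high. I'll apply the last small trim and settle.

```bash
python3 -m inch '[0,-0.5,-0.5,0,0,0,-1,-1,0,0,0,-1,-1,0,0,0,-1,-1,0,0,0,-1,-1,0,0,0,-1,-1,0,0,0,-1,-1,0,0,0,-1,-1,0,0,0,-1,-1,0,0,0,-1,-1,0,0]'; python3 - <<'E'
from h import *
s=robot.read_state();print(s['tool_pos'],s['force'],s['wrist_torque'],abs(s['dq']).max())
def flapw(f):
    save('wrist',f); return cv2.imread(f'pics/{f}.png').astype(float)
a=cv2.imread('pics/w5.png').astype(float);b=flapw('w6')
# flap should not have moved in the gripper; flap region (plate) vs fixed region shift
for n,(y0,y1,x0,x1) in {'flapknuckle+fin':(205,260,285,365),'fixedR':(160,207,355,415)}.items():
    g=lambda i:np.float32(cv2.cvtColor(i.astype(np.uint8),cv2.COLOR_BGR2GRAY)[y0:y1,x0:x1])
    print(n,cv2.phaseCorrelate(g(a),g(b),cv2.createHanningWindow((x1-x0,y1-y0),cv2.CV_32F)))
E
```

```text
t: 15.98
tool_pos: [0.522, -0.0763, 0.1161]
orientation: [-3.132, -0.247, -0.0]
force: [0.0, -0.6, -2.7]
opening: 0.0138
gripper_force: 60.0
[ 0.52198209 -0.07631942  0.11613776] [ 0.02109349 -0.56662052 -2.70756569] [0.04503787 0.12169491 0.04871294] 0.0014945203757900434
flapknuckle+fin ((0.10005618241627445, -0.10079458869311964), 0.8406163819630941)
fixedR ((-1.166216901583926, -0.06489348010023477), 0.7131705131795671)
```

The flap is steady in the grip, centred, and clear of the dryer. Handing in.

```bash
python3 -c "
from plant import job
print(job.close_job())"
```

```text
the job is handed in; nothing more can be done
None
```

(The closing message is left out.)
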